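# Assemble a brass altar stand: tray onto pegged pedestal, finial into its cup

## Robot

A 7-joint arm with a two-finger parallel gripper is mounted at the origin on the work surface. World frame = base frame: x ahead of the robot, y to its left, z up, the work surface at z = 0. Lengths are in m, angles in rad, forces in N, time in s.
With the tool pointing down it reaches from about 0.4 to 0.85 m from the base axis. Payload 4.5 kg.
Tool frame: the origin (TCP) lies between the finger pads; the fingertips stand 11 mm ahead of it and the grasp point (between the pads) lies 8 mm behind it (r.tip_reach is the distance from the TCP to the fingertips, in m); x points along the fingers, y is the direction in which the jaws open and shut, and the axes are right-handed (so a half turn about x gives the same grasp; the last joint's range is limited). The gripper opens to 88 mm and grips with 3 to 60 N. Pads are 18 mm wide; open, the fingers measure 123 mm over their backs; the gripper's body (75 mm by 187 mm) begins 45 mm behind the grasp point.
Start: joints at [1.171, 0.689, -0.195, 1.565, 0.157, 0.902, -0.215], TCP at [0.263, -0.567, 0.25] pointing down, gripper open.
Joint ranges: [-3.01, 3.01], [-0.46, 2.08], [-1.47, 1.51], [0.13, 2.56], [-1, 4.14], [0.04, 2.09], [-2.66, 2.66]. Speed limits (rad/s): [2.57, 2.57, 3.14, 3.14, 3.14, 3.14, 3.14].

## Interface

Orientations are given as a unit quaternion [x, y, z, w].
In Python, from plant import r gives the robot as it stands.
- The arm moves only by the tool drive_tool, never from a script. Its argument "deltas" is a list of rows, each a list of 3 entries, a list of its own where there are three numbers: the turn, a rotation vector about the tool's x, y, z in degrees, then the shift along the tool's x, y, z in cm, then the finger opening in cm, from 0 to 8.81. A call has 1 to 12 rows; each row shifts and turns the commanded pose from where the row before left it, along the tool's axes as they then stand; what a row does not reach is not made up. A row lasts 1/12 s, in which the tool goes at most 41.7 mm and 7.16 degrees, less where a joint would pass 70% of its speed; a pose out of reach is approached as far as the arm can. A call is refused whole if a number of a shift passes 4.17 or a number of a turn 7.16, either way. A call with a gripper value outside its range is refused whole. The fingers move at their own pace and stop on an object; "force" is the grip in N (left out, the last holds). Time passes only in rows, so rows that do not move let the fingers close. It gives the time, the measured TCP pose, the force and the opening at its end, in the units of the state.
- r.get_state(): the state, without advancing time (a new reading comes with each control period).
- r.snapshot(name): name is "side" or "top" or "wrist"; returns a dict with "color" (400x640x3 uint8, red, green, blue), "fov_y" (degrees; the focal length in pixels is half the picture's height over the tangent of half this angle, whatever the lens; pixels are square), "cx", "cy" (the principal point, pixels), "k1" (the pictures are not rectified: a ray, as slopes to the right and down, at radius r is drawn at 1 + k1 r^2 times it, then the intrinsics apply), "extrinsics" (4x4, takes a point from world to camera coordinates); the wrist camera has in their place "tool_from_camera" (4x4, takes a point from camera to tool coordinates, whose origin is the TCP and whose axes are the tool frame's). Camera axes: x right, y up, looking along -z (the intrinsics and any distortion apply to the point x, -y, -z); pixel columns grow to the right and rows downward; lengths in m; the calibration is good to about 2 mm. A picture is of the moment at which its call begins: read the wrist's pose just before it. There is no depth.
- r.finish_job(): hands the job in, once; it reports no verdict.
The state is a dict: "clock": time; "q": joint angles; "qd": joint speeds; "joint_torque": joint torques, N m; "tool_pos": TCP position; "eef_rot": TCP orientation; "contact_force": force on the tool from outside, world axes, zero at the start; "moment": the same for the moment, N m; "opening": opening from 0.0 (shut) to 1.0 (fully open).
Only numpy, scipy, OpenCV 4.12 (cv2) and the standard library are available. Lean on these libraries where they do the work, as an engineer would, in place of code of your own. Each camera call takes 0.05 s, during which the arm holds its last target. There are 200 camera calls.

## Task

Put the brass altar stand together: first lower the oblong tray gently, cup side up, onto the pedestal so that both pegs come up through its two holes and it lies flat and fully home, and let go of it. Then take the tall bud-topped finial out of the wooden block and stand it upright, fully down, in the tray's central cup. Leave the punches and the other things on the bench where they are.

Things in the scene. Friction and masses are not known exactly. Their poses are not given: they have to be found in the camera images.
- pedestal: Round waisted brass pedestal, fixed to the bench, 45 mm tall, foot 128 mm and flat top 112 mm across. Two brass pegs stand on its top at x = +42 and -42 mm of its own frame (y = 0): 10 mm diameter, 16 mm tall, the last 6 mm tapering to 4 mm. Origin: centre of its underside, on the bench; z up.
- seat (a point): Centre of the pedestal's flat top, between the pegs, 45 mm above the bench; the tray's underside rests here. Axes as the pedestal's (x through both pegs).
- tray: Loose oblong brass tray, 0.6 kg, flat on the bench, cup up: 130 (its x) by 78 mm, floor 5 mm thick, rim 10 mm high. Two 13 mm through holes for the pegs at x = +42 and -42 mm, y = 0. In its middle a round cup to grip it by: 34 mm outside, bore 15 mm, 42 mm deep, mouth 47 mm above the underside. Fits the pegs either way round. Origin: centre of the underside; z up.
- cup_floor (a point): Centre of the floor inside the tray's cup, 5 mm above the tray's underside and 42 mm below the cup's mouth. Axes as the tray's.
- block: Dark wooden tool block, fixed, 140 mm (x) by 60 mm (y), 45 mm tall, with three holes of 15 mm, 35 mm deep, in a row at x = -45, 0 and +45 mm. The finial and two shorter steel punches stand in them, in any order. Origin: centre of its underside.
- finial: Loose brass rod, 0.2 kg, upright in one hole of the block, the only tall one and the only one with a bud: 146 mm long, shaft 12 mm in diameter, flat foot with 1.5 mm bevel; from 97 to 128 mm above the foot a cylindrical bud 24 mm in diameter (to grip), tapering above to a blunt point. Origin: centre of its foot; z along the rod towards the bud.
- punch_a: Bystander: steel punch 12 mm in diameter, 75 mm long, standing in the block. Origin: its foot.
- punch_b: Bystander: dark steel punch 12 mm in diameter, 62 mm long, standing in the block. Origin: its foot.
- bar: Bystander: square steel bar 90 x 10 x 10 mm lying on the bench. Origin: centre of its underside, x along it.
- weight: Bystander: small brass disc weight, 36 mm across, 16 mm tall. Origin: centre of its underside.
- bowl: Bystander: open brass bowl, 110 mm across, 50 mm tall. Origin: centre of its underside.
- vase: Bystander: brass vase, 76 mm across, 118 mm tall. Origin: centre of its underside.
- hammer: Bystander: hammer 260 mm long with a wooden handle, lying. Origin: underside, mid-length; x along it.
There are look-alikes about, which are no part of the job. What is shaped like the tray but pink is not meant.

How it is judged:
On the way, in this order (a step that is already met when the one before it is completed fails the run):
1. the tray lies flat and fully down on the pedestal, both pegs through its holes, and is released (horizontal distance between tray and seat below 0.004 m and z of tray in the frame of seat between -0.003 and 0.003 m and angle between the x axis of tray and the x axis of pedestal, either way round below 0.07 rad and angle between tray's own z axis and vertical below 0.04 rad and contact force between the fingers and tray below 0.1 N and linear speed of tray below 0.02 m/s), for 0.2 s.
2. the finial stands upright, fully down, in the tray's cup (horizontal distance between finial and cup_floor below 0.006 m and z of finial in the frame of cup_floor between -0.004 and 0.004 m and angle between finial's own z axis and vertical below 0.15 rad), for 0.2 s.
At the end, for the whole second after the job is handed in: Tray on the pedestal: height within 3 mm, centred within 4 mm, long axis along the pegs within 0.07 rad (either way round), level within 0.04 rad. Finial foot on the cup floor within 4 mm (6 mm sideways), tilt under 0.15 rad. Both at rest (all of step 2 and horizontal distance between tray and seat below 0.004 m and z of tray in the frame of seat between -0.003 and 0.003 m and angle between the x axis of tray and the x axis of pedestal, either way round below 0.07 rad and angle between tray's own z axis and vertical below 0.04 rad and linear speed of each of tray, finial below 0.02 m/s); the robot touches nothing.
It fails at once if the tray is dropped onto the pedestal (faster than 0.3 m/s within the last 20 mm above its seat) (horizontal distance between tray and seat below 0.03 m and z of tray in the frame of seat below 0.02 m and linear speed of tray above 0.3 m/s).
It fails at once if the tray is rammed onto the pedestal (contact over 80 N) (contact force between tray and pedestal above 80 N).
It fails at once if a bystander is moved more than 30 mm (distance of any of punch_a, punch_b, bar, weight, bowl, vase, hammer from where it was at the start of the episode above 0.03 m).
It also fails if it takes over 72 s, if anything falls off the work surface, if the arm or the gripper's body presses on something with over 40 N, if the wrist force passes 120 N, or if a joint passes its speed limit or range.

## Working session

There is one attempt and no reset: what is moved stays moved. The work goes in short steps, Python scripts to look and compute and a tool call to move; the robot and the scene stay as the last step left them, time stands still between calls to the robot, and variables do not carry over. Pictures are saved under pics/ and viewed, about 8 in all and at most 12, crops included, and the job is handed in when it is done.

Besides the shell and the picture viewer there is one more tool, called after ">>>" as name([rows], argument=value, ...), one row to a line, values as JSON. drive_tool: Moves the arm, as the interface text tells. Its arguments: {"type":"object","properties":{"deltas":{"type":"array","items":{"type":"array"}},"force":{"type":"number"}},"required":["deltas"]}

```bash
mkdir -p pics
cat > h.py <<'E'
import numpy as np, cv2
from scipy.spatial.transform import Rotation as R
from plant import r
def snap(name,save=None):
    st=r.get_state(); s=r.snapshot(name)
    if name=="wrist":
        T=np.eye(4);T[:3,:3]=R.from_quat(st["eef_rot"]).as_matrix();T[:3,3]=st["tool_pos"]
        s["wc"]=T@np.array(s["tool_from_camera"])
    else: s["wc"]=np.linalg.inv(np.array(s["extrinsics"]))
    s["st"]=st
    if save: cv2.imwrite("pics/"+save,s["color"][:,:,::-1])
    return s
def f(s): return 200/np.tan(np.radians(s["fov_y"])/2)
def ray(s,u,v):
    x,y=(u-s["cx"])/f(s),(v-s["cy"])/f(s); d=np.hypot(x,y); q=d
    for _ in range(30): q=d/(1+s["k1"]*q*q)
    k=q/d if d else 1
    D=s["wc"][:3,:3]@np.array([x*k,-y*k,-1]); return s["wc"][:3,3],D
def plane(s,u,v,z):
    o,d=ray(s,u,v); return o+d*(z-o[2])/d[2]
def proj(s,p):
    c=np.linalg.inv(s["wc"])@np.append(p,1); x,y=c[0]/-c[2],-c[1]/-c[2]; k=1+s["k1"]*(x*x+y*y)
    return np.array([s["cx"]+f(s)*x*k,s["cy"]+f(s)*y*k])
def totool(st,p):
    return R.from_quat(st["eef_rot"]).inv().apply(np.array(p)-st["tool_pos"])*100
E
python3 - <<'E'
from h import *
a=snap("top","top.png");b=snap("side","side.png")
print(a["wc"].round(3),b["wc"].round(3),a["fov_y"],b["fov_y"],a["k1"]);print(r.get_state()); print(R.from_quat(r.get_state()["eef_rot"]).as_matrix().round(3))
E
```

```text
[[ 0.022  0.995 -0.093  0.457]
 [-1.     0.02  -0.02  -0.017]
 [-0.018  0.094  0.995  1.065]
 [ 0.     0.     0.     1.   ]] [[ 0.984  0.112 -0.139  0.39 ]
 [-0.177  0.528 -0.831 -0.857]
 [-0.019  0.842  0.539  0.599]
 [ 0.     0.     0.     1.   ]] 56.37857073864947 47.88019406617556 -0.037117388835685036
{'clock': 0.1, 'q': array([ 1.17081766,  0.68990993, -0.1945321 ,  1.56619551,  0.15730211,
        0.90249689, -0.21511351]), 'qd': array([ 1.31846362e-05, -1.81790002e-03,  1.09184321e-03, -2.65848188e-03,
       -1.12562626e-03,  1.23060055e-03, -1.03585461e-05]), 'joint_torque': array([-2.77804735e-03, -5.28500462e+01, -1.27141122e+00, -1.53836060e+01,
       -5.25876344e-02,  2.01436691e-03, -6.43854463e-06]), 'tool_pos': array([ 0.26243526, -0.56665043,  0.24899626]), 'eef_rot': array([-0.69037453, -0.15273689,  0.69069544, -0.15163859]), 'contact_force': array([ 0.52377352,  0.6944292 , -1.05276456]), 'moment': array([ 0.0074412 , -0.01219044, -0.04000908]), 'opening': 1.0011099897523024}
[[-0.001  0.42  -0.907]
 [ 0.001 -0.907 -0.42 ]
 [-1.    -0.002  0.   ]]
```

View pics/top.png

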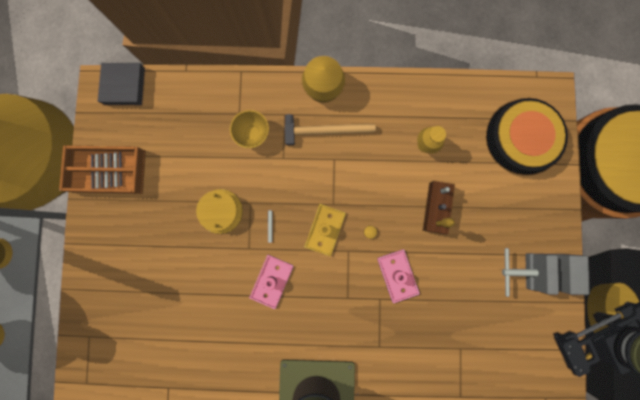

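View pics/side.png

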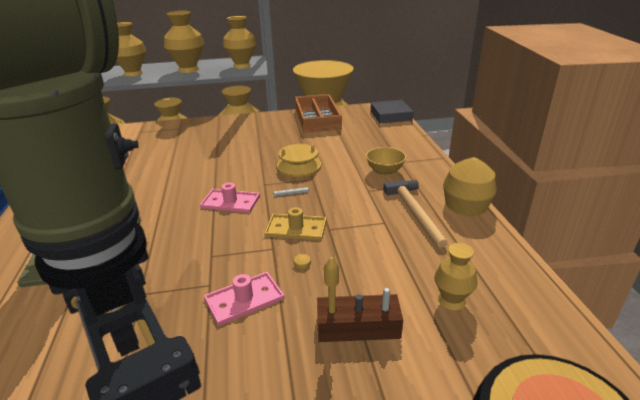

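Top view: the tray candidates are brass (326,230), pink (272,282) and pink (399,276). The brass one is meant, because pink is excluded. Pedestal is at (219,212). The block is at (438,207), with the finial as the only bud-topped tall rod near (445,222). I'll enlarge these to confirm.

Run:
```python
from h import *
a=snap("top");c=a["color"][:,:,::-1]
crop=c[170:260,190:350]; cv2.imwrite("pics/crop.png",np.vstack([cv2.resize(crop,None,fx=4.5,fy=4.5,interpolation=cv2.INTER_CUBIC)]))
hsv=cv2.cvtColor(c,cv2.COLOR_BGR2HSV)
for p in [(326,230),(219,212),(445,222),(438,207)]: print(p,hsv[p[1],p[0]])
def P(u,v,z): print((u,v,z),plane(a,u,v,z).round(4))
P(326,230,.005);P(219,212,.045);P(438,207,.045);P(445,222,.045+.09)
P(371,232,.016)
m=cv2.inRange(hsv,(20,170,90),(32,255,255)); 
for k in cv2.findContours(m,cv2.RETR_EXTERNAL,cv2.CHAIN_APPROX_NONE)[0]:
    if cv2.contourArea(k)>60:
        (u,v),wh,an=cv2.minAreaRect(k); M=cv2.moments(k)
        print(np.round([u,v,*wh,an],1),cv2.contourArea(k))
m=cv2.inRange(hsv,(0,60,10),(16,255,100)); 
for k in cv2.findContours(m,cv2.RETR_EXTERNAL,cv2.CHAIN_APPROX_NONE)[0]:
    if cv2.contourArea(k)>200: print("dark",cv2.minAreaRect(k))
```

```text
(326, 230) [ 21 174 152]
(219, 212) [ 21 177 190]
(445, 222) [ 21 169 130]
(438, 207) [ 10 120  70]
(326, 230, 0.005) [ 0.4626 -0.017   0.005 ]
(219, 212, 0.045) [0.5051 0.2789 0.045 ]
(438, 207, 0.045) [ 0.5315 -0.3219  0.045 ]
(445, 222, 0.135) [ 0.4879 -0.3122  0.135 ]
(371, 232, 0.016) [ 0.4597 -0.1429  0.016 ]
[617.3 296.6  25.5  33.1  63.4] 500.0
[369.8 231.9  11.2  10.7  26.6] 90.0
[324.7 229.6  26.9  44.9  18.4] 1080.5
[219. 211.  42.  44.  90.] 1423.5
[431.4 138.1  26.6  25.1   4.4] 472.5
[617.  156.5  44.   91.    0. ] 3077.0
[249.5 128.5  35.   37.   90. ] 906.5
[531.5 133.5  63.   65.   90. ] 3216.5
[ 27.5 149.  108.   55.   90. ] 4297.5
[322.5  77.5  39.   39.   90. ] 1086.0
dark ((316.0, 388.0), (22.0, 44.0), 90.0)
dark ((77.92583465576172, 330.7662353515625), (54.30866241455078, 33.1572380065918), 42.137596130371094)
dark ((595.4222412109375, 215.77078247070312), (44.77442169189453, 20.770233154296875), 30.068584442138672)
dark ((442.4689636230469, 208.86351013183594), (34.05183410644531, 50.73982620239258), 8.972625732421875)
dark ((139.9566650390625, 171.62945556640625), (10.975608825683594, 45.02468490600586), 9.039482116699219)
dark ((99.0, 157.5), (17.0, 68.0), 90.0)
dark ((201.80368041992188, 57.04810333251953), (62.09461975097656, 221.56857299804688), 74.59982299804688)
dark ((186.0, 23.5), (47.0, 192.0), 90.0)
```

View pics/crop.png

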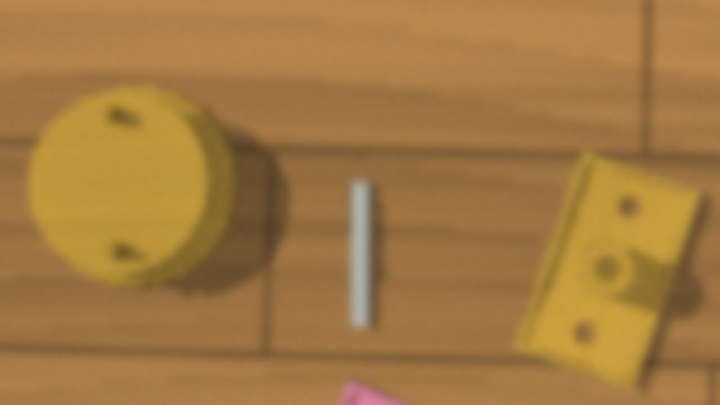

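The crop confirms the brass tray, cup up at full-image (325,230), with holes along its long axis at about (330,216) and (320,244). The pedestal's peg line runs nearly vertical in the image, close to world x. Moving above the tray.

>>> drive_tool([
  [[0,0,0],[0,-2.3,-2.3],8.8],
  [[0,0,0],[0,-2.3,-2.3],8.8],
  [[0,0,0],[0,-2.3,-2.3],8.8],
  [[0,0,0],[0,-2.3,-2.3],8.8],
  [[0,0,0],[0,-2.3,-2.3],8.8],
  [[0,0,0],[0,-2.3,-2.3],8.8],
  [[0,0,0],[0,-2.3,-2.3],8.8],
  [[0,0,0],[0,-2.3,-2.3],8.8],
  [[0,0,0],[0,-2.3,-2.3],8.8],
  [[0,0,0],[0,-2.3,-2.3],8.8],
  [[0,0,0],[0,-2.3,-2.3],8.8],
  [[0,0,0],[0,-2.3,-2.3],8.8],
])

```text
clock: 1.15
tool_pos: [0.3973, -0.1991, 0.2497]
eef_rot: [-0.691, -0.152, 0.691, -0.152]
contact_force: [1.2, 0.4, -0.7]
opening: 0.995
```

>>> drive_tool([
  [[0,0,0],[0,-2.3,-2.3],8.8],
  [[0,0,0],[0,-2.3,-2.3],8.8],
  [[0,0,0],[0,-2.3,-2.3],8.8],
  [[0,0,0],[0,-2.3,-2.3],8.8],
  [[0,0,0],[0,-2.3,-2.3],8.8],
  [[7,0,0],[0,0,0],8.8],
  [[7,0,0],[0,0,0],8.8],
  [[7,0,0],[0,0,0],8.8],
  [[7,0,0],[0,0,0],8.8],
  [[7,0,0],[0,0,0],8.8],
  [[7,0,0],[0,0,0],8.8],
  [[3,0,0],[0,0,0],8.8],
])

```text
clock: 2.15
tool_pos: [0.453, -0.0479, 0.2496]
eef_rot: [-0.696, 0.126, 0.696, 0.125]
contact_force: [0.5, -0.3, 0.9]
opening: 0.996
```

Run:
```python
from h import *
s=snap("wrist","w1.png"); print(s["st"]["q"].round(2),s["st"]["tool_pos"].round(4),R.from_quat(s["st"]["eef_rot"]).as_matrix().round(3),s["wc"][:3,3].round(3),s["fov_y"])
print(np.array(s["tool_from_camera"]).round(3), proj(s,[.4626,-.017,.005]))
```

```text
[-0.06  0.48  0.1   2.07 -0.08  0.6  -1.83] [ 0.453  -0.0479  0.2496] [[-0.    -0.349 -0.937]
 [-0.    -0.937  0.349]
 [-1.     0.     0.   ]] [ 0.514 -0.07   0.385] 67.29585960664706
[[ 0.     0.257 -0.966 -0.135]
 [ 1.    -0.     0.    -0.   ]
 [-0.    -0.966 -0.257 -0.065]
 [ 0.     0.     0.     1.   ]] [286.63382247 175.63097094]
```

View pics/w1.png

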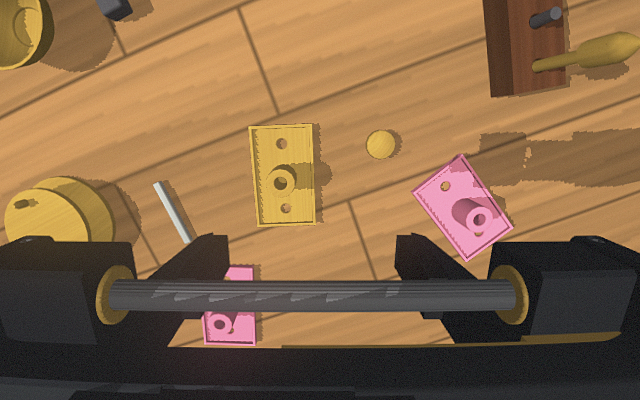

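Wrist view: the brass tray shows holes at (282,143) and (286,208), with the cup mouth at (284,183). The weight is at (381,144), and the pedestal is lower left. Measuring these.

Run:
```python
from h import *
s=snap("wrist");c=s["color"][:,:,::-1]; g=cv2.cvtColor(c,cv2.COLOR_BGR2GRAY)
pts=[]
for u,v,z in [(282,143,.005),(286,208,.005),(284,183,.047)]:
    w=g[v-9:v+10,u-9:u+10]; m=(w<(0.5*(float(w.min())+np.median(w)))).astype(np.uint8)
    n,l,stt,cen=cv2.connectedComponentsWithStats(m); 
    i=1+np.argmin([np.hypot(*(cc-9))-0.05*a[4] for cc,a in zip(cen[1:],stt[1:])])
    x,y,ww,hh,_=stt[i]; p=np.array([u-9+x+(ww-1)/2,v-9+y+(hh-1)/2]); print(p,cen[i]+[u-9,v-9],stt[i])
    pts.append(plane(s,*p,z)); print(pts[-1].round(4))
d=pts[0]-pts[1]; print("hole mid",(pts[0]+pts[1])/2,np.linalg.norm(d),np.degrees(np.arctan2(d[1],d[0])))
hsv=cv2.cvtColor(c,cv2.COLOR_BGR2HSV); m=cv2.inRange(hsv,(18,130,60),(34,255,255)); m[:, :240]=0;m[:,335:]=0;m[:110]=0;m[235:]=0
k=max(cv2.findContours(m,cv2.RETR_EXTERNAL,cv2.CHAIN_APPROX_NONE)[0],key=cv2.contourArea)
q=np.array([plane(s,*p,.010)[:2]*1000 for p in k[:,0].astype(float)],np.float32); print(cv2.minAreaRect(q))
print(totool(s["st"],list(((pts[0]+pts[1])/2)[:2])+[.028]), totool(s["st"],list(pts[2][:2])+[.028]))
```

```text
[280. 143.] [278.98 142.86] [ 3  4  9 11 50]
[ 0.5038 -0.0244  0.005 ]
[285. 208.] [283.54545455 208.90909091] [ 4  5  9  9 33]
[0.4233 0.001  0.005 ]
[280.5 183. ] [279.66666667 184.23958333] [ 0  3 12 13 96]
[ 0.4628 -0.0131  0.047 ]
hole mid [ 0.46353367 -0.01171024  0.005     ] 0.08439797903994417 -17.46053266088422
((462.8882141113281, -13.039318084716797), (79.19756317138672, 130.05580139160156), 71.8905258178711)
[22.15962225 -3.7582987   0.27332346] [22.15968154 -3.60068445  0.28997277]
```

>>> drive_tool([
  [[-2.4,0,0],[0,-1.8,0.15],6],
  [[0,0,0],[0,-1.8,0.15],6],
  [[0,0,0],[2.5,0,0],6],
  [[0,0,0],[2.5,0,0],6],
  [[0,0,0],[2.5,0,0],6],
  [[0,0,0],[2.5,0,0],6],
  [[0,0,0],[2.5,0,0],6],
  [[0,0,0],[2,0,0],6],
  [[0,0,0],[1.5,0,0],6],
])

```text
clock: 3.0
tool_pos: [0.4615, -0.0128, 0.088]
eef_rot: [-0.698, 0.108, 0.699, 0.108]
contact_force: [-0.3, -1.0, -0.1]
opening: 0.681
```

Run:
```python
from h import *
s=snap("wrist","w2.png"); print(s["st"]["tool_pos"],totool(s["st"],[.463,-.013,.028])); print(proj(s,[.463,-.013,.047]))
```

```text
[ 0.46150497 -0.01279109  0.08796796] [ 5.99652861 -0.02486966 -0.15930864]
[311.78161397 227.50298899]
```

View pics/w2.png

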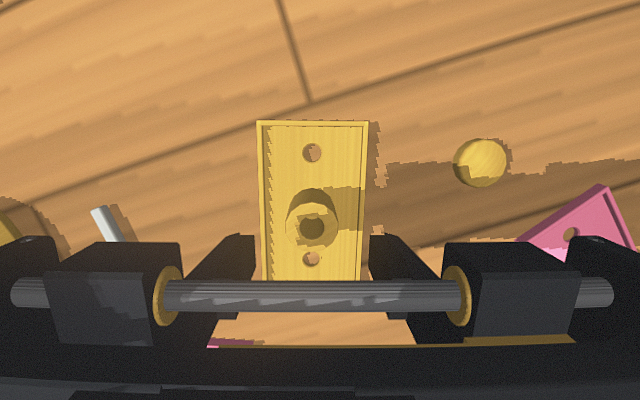

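The cup mouth appears at (312,229) against a predicted (312,227.5), and the tray is square to the jaws. Descending and gripping.

>>> drive_tool([
  [[0,0,0],[2,0,-0.15],6],
  [[0,0,0],[2,0,0],6],
  [[0,0,0],[1.5,0,0],6],
  [[0,0,0],[0.5,0,0],6],
  [[0,0,0],[0,0,0],6],
  [[0,0,0],[0,0,0],3],
  [[0,0,0],[0,0,0],3],
  [[0,0,0],[0,0,0],3],
  [[0,0,0],[0,0,0],3],
  [[0,0,0],[0,0,0],3],
  [[0,0,0],[0,0,0],3],
  [[0,0,0],[0,0,0],3],
], force=40)

```text
clock: 4.05
tool_pos: [0.4642, -0.0135, 0.0307]
eef_rot: [0.699, -0.109, -0.698, -0.109]
contact_force: [0.4, 1.0, 6.6]
opening: 0.365
```

>>> drive_tool([
  [[0,0,0],[-0.5,0,0],3],
  [[0,0,0],[-1.5,0,0],3],
  [[0,0,0],[-2.5,0,0],3],
  [[0,0,0],[-2.5,0,0],3],
  [[0,0,0],[-2.5,0,0],3],
  [[0,0,0],[-2.5,0,0],3],
  [[0,0,0],[-2,0,0],3],
  [[0,0,0],[0,0,0],3],
])

```text
clock: 4.72
tool_pos: [0.4651, -0.0135, 0.1729]
eef_rot: [0.7, -0.109, -0.697, -0.109]
contact_force: [0.7, -0.5, -6.7]
opening: 0.368
```

Run:
```python
from h import *
s=r.get_state(); print(s["tool_pos"],s["opening"]*8.81,s["q"].round(2))
t=snap("top");c=t["color"][:,:,::-1]; cv2.imwrite("pics/ped.png",cv2.resize(c[185:240,190:250],None,fx=10,fy=10,interpolation=cv2.INTER_CUBIC))
print(totool(s,[.505,.279,.17]))
```

```text
[ 0.46514312 -0.01352416  0.17285602] 3.239307745461539 [-0.11  0.62  0.06  2.12 -0.1   0.39 -1.85]
[  0.30570799 -29.07463245   5.1228298 ]
```

>>> drive_tool([
  [[0,0,0],[-0.4,-1.8,0.95],3],
  [[0,0,0],[-0.4,-1.8,0.95],3],
  [[0,0,0],[-0.4,-1.8,0.95],3],
  [[0,0,0],[-0.4,-1.8,0.95],3],
  [[0,0,0],[-0.4,-1.8,0.95],3],
  [[0,0,0],[-0.4,-1.8,0.95],3],
  [[0,0,0],[-0.4,-1.8,0.95],3],
  [[0,0,0],[-0.4,-1.8,0.95],3],
  [[0,0,0],[0,0,0],3],
  [[0,0,0],[0,0,0],3],
])

```text
clock: 5.6
tool_pos: [0.4341, 0.1479, 0.2005]
eef_rot: [-0.698, 0.108, 0.7, 0.107]
contact_force: [0.2, -0.3, -6.3]
opening: 0.364
```

Run:
```python
from h import *
s=snap("wrist","w3.png"); print(s["st"]["tool_pos"],R.from_quat(s["st"]["eef_rot"]).as_matrix().round(4))
for z in (.045,.061):
  for dx in (-.042,.042): print(proj(s,[.505+dx,.279,z]))
```

```text
[0.43411217 0.14792433 0.20046681] [[-3.700e-03 -3.015e-01 -9.535e-01]
 [-9.000e-04 -9.535e-01  3.015e-01]
 [-1.000e+00  2.000e-03  3.200e-03]]
[179.1367336  200.78575659]
[143.8681383  119.12422725]
[172.12320969 205.10145634]
[134.40689527 119.11310585]
```

View pics/w3.png

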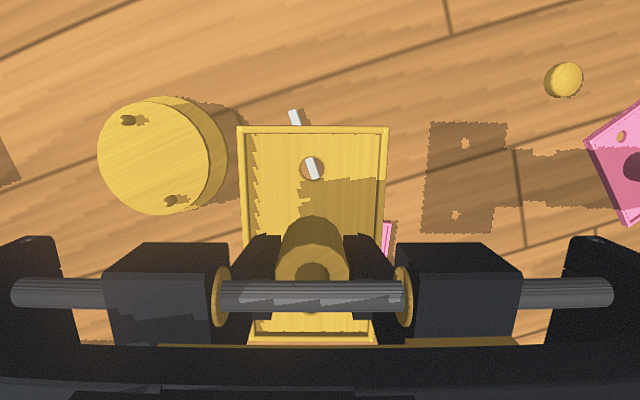

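The wrist view shows the pegs at about (128,119) and (170,200) on the pedestal. The tray is held with its far hole at (312,168), and the rim corners are at (237,127) and (389,127), so it is nearly square to the tool. Enlarging the pegs for exact positions.

Run:
```python
from h import *
s=snap("wrist");c=s["color"][:,:,::-1]
A=cv2.resize(c[100:220,90:190],None,fx=6,fy=6,interpolation=cv2.INTER_CUBIC); 
cv2.imwrite("pics/z3.png",A[:600])
hsv=cv2.cvtColor(c,cv2.COLOR_BGR2HSV)
# far hole of the held tray, floor-top plane at tool x=+.026
st=s["st"];RT=R.from_quat(st["eef_rot"])
def tp(u,v,x):
    o,d=ray(s,u,v);o=RT.inv().apply(o-st["tool_pos"]);d=RT.inv().apply(d);return (o+d*(x-o[0])/d[0])*100
for p in [(312,168)]: print("hole",tp(*p,.026))
for p in [(237,127),(389,127)]: print("rim",tp(*p,.021))
```

```text
hole [ 2.6        -0.01472602 -4.09420452]
rim [ 2.1        -3.81887568 -6.26667202]
rim [ 2.1         3.8884657  -6.26910855]
```

View pics/z3.png

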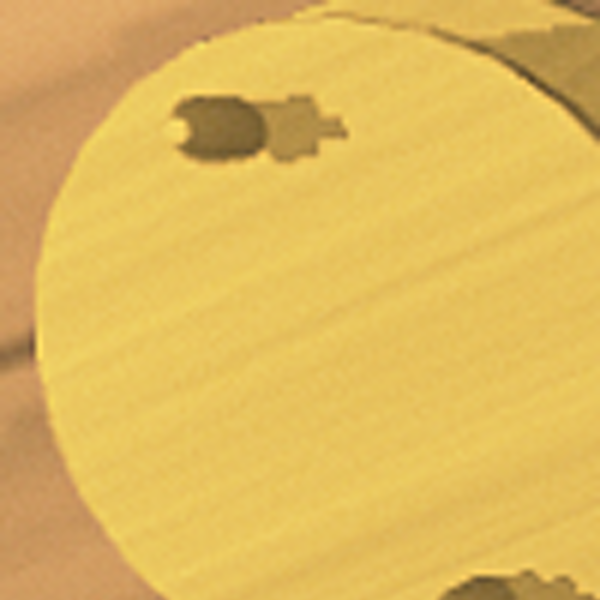

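Run:
```python
from h import *
s=snap("wrist");c=s["color"][:,:,::-1]
roi=c[90:225,90:235]; hsv=cv2.cvtColor(c,cv2.COLOR_BGR2HSV)
# left edge of the top disc: brass vs bench by saturation/hue, boundary points cast on z=.045
print("hsv brass",hsv[160,140],"bench",hsv[160,85],hsv[90,150],"peg dark",hsv[121,128],"tip",hsv[121,119],"side",hsv[190,215])
a=cv2.resize(c[105:140,108:150],None,fx=9,fy=9,interpolation=cv2.INTER_CUBIC)
b=cv2.resize(c[185:220,150:192],None,fx=9,fy=9,interpolation=cv2.INTER_CUBIC)
cv2.imwrite("pics/z4.png",np.hstack([a,b]))
m=cv2.inRange(hsv,(21,120,120),(35,255,255)); m[:90]=0;m[222:]=0;m[:,:90]=0;m[:,232:]=0
k=max(cv2.findContours(m,cv2.RETR_EXTERNAL,cv2.CHAIN_APPROX_NONE)[0],key=cv2.contourArea)[:,0]
print(k.min(0),k.max(0))
# keep left-side arc
k=k[(k[:,0]<135)|((k[:,1]>205)&(k[:,0]<165))]
P=np.array([plane(s,*p.astype(float),.045)[:2] for p in k])
from scipy.optimize import least_squares
fun=lambda q:np.hypot(P[:,0]-q[0],P[:,1]-q[1])-.056
o=least_squares(fun,[.505,.279],loss="soft_l1",f_scale=.001); print(len(P),o.x,np.abs(o.fun).mean())
```

```text
hsv brass [ 23 151 233] bench [ 16 132 168] [ 16 136 206] peg dark [ 20 156 136] tip [ 23 153 244] side [ 21 152 175]
[96 98] [205 216]
156 [0.50853247 0.286825  ] 0.0004400610149262241
```

View pics/z4.png

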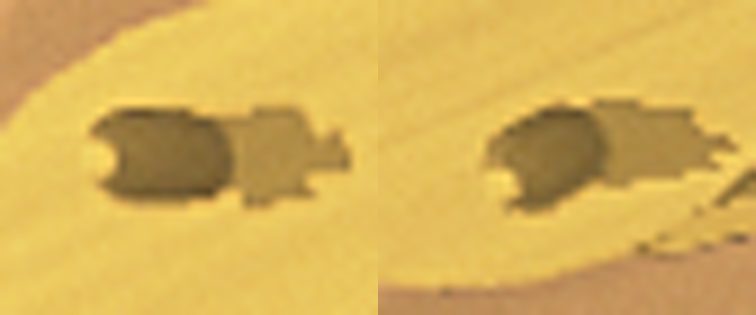

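The enlarged crop shows the peg tips at about (119.4,122.8) and (163.9,205.6) in the full image.

Run:
```python
from h import *
s=snap("wrist");st=s["st"]
a=plane(s,119.4,122.8,.061);b=plane(s,163.9,205.6,.061);d=a-b
print(a,b,(a+b)/2,np.linalg.norm(d),np.degrees(np.arctan2(d[1],d[0])))
M=R.from_quat(st["eef_rot"]).as_matrix(); print(np.degrees(np.arctan2(-M[1,2],-M[0,2])))
print(totool(st,[*((a+b)/2)[:2],st["tool_pos"][2]]))
# top view check: circle of pedestal top
t=snap("top");h=cv2.cvtColor(t["color"],cv2.COLOR_RGB2HSV)
for p in [(.508,.287)]:
  print(proj(t,[*p,.045]))
```

```text
[0.55010694 0.29082469 0.061     ] [0.46641412 0.28440667 0.061     ] [0.50826053 0.28761568 0.061     ] 0.08393854245870284 4.385166847004722
-17.829415503469384
[ -0.04733387 -15.77912365  -2.640402  ]
[216.13221263 210.89328639]
```

>>> drive_tool([
  [[-5.5,0,0],[0,0,0],3],
  [[-5.5,0,0],[0,0,0],3],
  [[-5.6,0,0],[0,0,0],3],
  [[-5.6,0,0],[0,0,0],3],
  [[0,0,0],[0,-2.2,-1.45],3],
  [[0,0,0],[0,-2.2,-1.45],3],
  [[0,0,0],[0,-2.2,-1.45],3],
  [[0,0,0],[0,-2.2,-1.45],3],
  [[0,0,0],[0,-2.2,-1.45],3],
  [[0,0,0],[0,-2.3,-1.35],3],
  [[0,0,0],[0,0,0],3],
  [[0,0,0],[0,0,0],3],
])

```text
clock: 6.85
tool_pos: [0.511, 0.2871, 0.2012]
eef_rot: [-0.706, -0.028, 0.707, -0.028]
contact_force: [-0.1, -1.0, -5.5]
opening: 0.364
```

>>> drive_tool([
  [[0,0,0],[2,0,0],3],
  [[0,0,0],[2,0,0],3],
  [[0,0,0],[2,0,0],3],
  [[0,0,0],[1.5,0,0],3],
  [[0,0,0],[0.5,0,0],3],
  [[0,0,0],[0,0,0],3],
  [[0,0,0],[0,0,0],3],
])

```text
clock: 7.43
tool_pos: [0.5111, 0.2852, 0.1223]
eef_rot: [-0.706, -0.027, 0.707, -0.027]
contact_force: [-0.5, 0.6, -4.9]
opening: 0.365
```

Run:
```python
from h import *
s=snap("wrist","w4.png");st=s["st"];M=R.from_quat(st["eef_rot"]).as_matrix()
print(st["tool_pos"],M.round(4),np.degrees(np.arctan2(-M[1,2],-M[0,2])),totool(st,[.5095,.2873,.075]),st["q"].round(2))
for p in [(.5501,.2908,.061),(.4664,.2844,.061)]: print(proj(s,p))
c=s["color"][:,:,::-1]; cv2.imwrite("pics/w4z.png",cv2.resize(c[60:300,180:460],None,fx=2.5,fy=2.5,interpolation=cv2.INTER_CUBIC))
```

```text
[0.51105779 0.28519376 0.12227297] [[-7.000e-04  7.640e-02 -9.971e-01]
 [-6.000e-04 -9.971e-01 -7.640e-02]
 [-1.000e+00  6.000e-04  7.000e-04]] 4.383248088495537 [ 4.72727096 -0.22453938  0.13585306] [-0.61  0.81  0.04  1.8  -0.06  0.53 -2.02]
[308.47032599 162.55078913]
[308.74811134 277.92573202]
```

View pics/w4z.png

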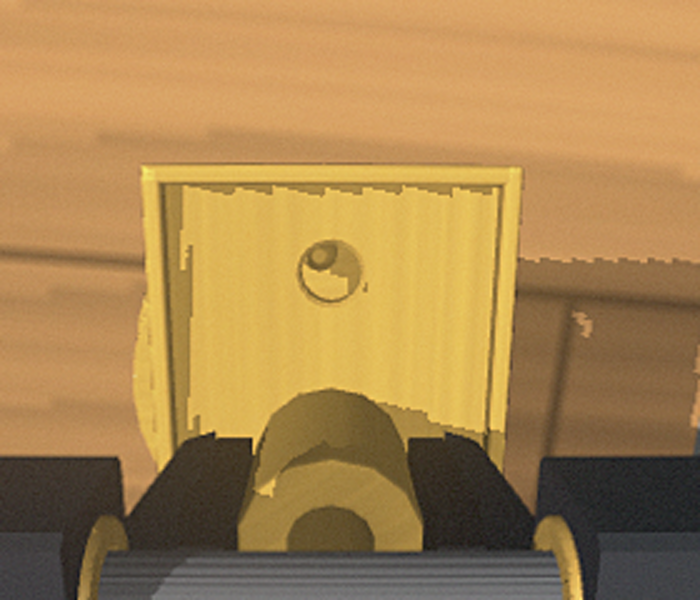

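The peg tip shows through the hole at (308.8,162.8), as predicted at (308.5,162.5). The hole centre is at (312,168.4), so I'll shift −0.23 cm in tool y and +0.15 cm in z and lower slowly.

>>> drive_tool([
  [[0,0,0],[0,-0.13,0.1],3],
  [[0,0,0],[0,-0.1,0.05],3],
  [[0,0,0],[0.6,0,0],3],
  [[0,0,0],[0.6,0,0],3],
  [[0,0,0],[0.6,0,0],3],
  [[0,0,0],[0.4,0,0],3],
  [[0,0,0],[0.2,0,0],3],
  [[0,0,0],[0.2,0,0],3],
  [[0,0,0],[0.2,0,0],3],
  [[0,0,0],[0.2,0,0],3],
  [[0,0,0],[0,0,0],3],
  [[0,0,0],[0,0,0],3],
])

```text
clock: 8.48
tool_pos: [0.5091, 0.2883, 0.0919]
eef_rot: [-0.706, -0.027, 0.707, -0.028]
contact_force: [0.5, -0.1, -5.6]
opening: 0.367
```

Run:
```python
from h import *
s=snap("wrist","w5.png");st=s["st"]
print(st["tool_pos"],totool(st,[.5095,.2873,.0757]),st["contact_force"])
c=s["color"][:,:,::-1]; cv2.imwrite("pics/w5z.png",cv2.resize(c[60:300,180:460],None,fx=2.5,fy=2.5,interpolation=cv2.INTER_CUBIC))
```

```text
[0.50911087 0.28830387 0.09194745] [ 1.62472432  0.10305632 -0.03219843] [ 0.46357829 -0.10747739 -5.57527802]
```

View pics/w5z.png

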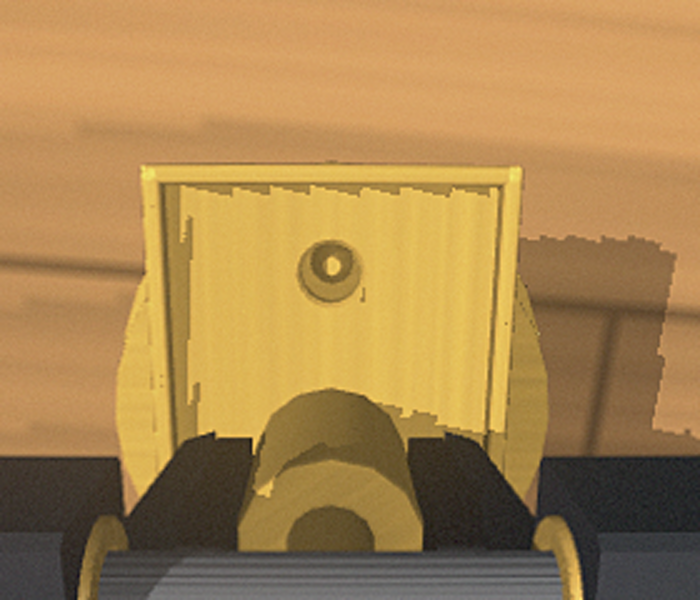

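The peg tip at crop (332,266) is centred in the hole (330,271), within about 0.5 mm after parallax. Lowering the rest slowly.

>>> drive_tool([
  [[0,0,0],[0.15,0.04,0],3],
  [[0,0,0],[0.15,0,0],3],
  [[0,0,0],[0.15,0,0],3],
  [[0,0,0],[0.15,0,0],3],
  [[0,0,0],[0.15,0,0],3],
  [[0,0,0],[0.15,0,0],3],
  [[0,0,0],[0.15,0,0],3],
  [[0,0,0],[0.15,0,0],3],
  [[0,0,0],[0.1,0,0],3],
  [[0,0,0],[0.1,0,0],3],
  [[0,0,0],[0,0,0],3],
  [[0,0,0],[0,0,0],3],
])

```text
clock: 9.53
tool_pos: [0.5091, 0.2879, 0.0779]
eef_rot: [-0.706, -0.027, 0.707, -0.027]
contact_force: [0.2, 0.2, -5.4]
opening: 0.368
```

No contact yet, about 2 mm to go.

>>> drive_tool([
  [[0,0,0],[0.08,0,0],3],
  [[0,0,0],[0.08,0,0],3],
  [[0,0,0],[0.06,0,0],3],
  [[0,0,0],[0,0,0],3],
])

```text
clock: 9.87
tool_pos: [0.5091, 0.288, 0.0758]
eef_rot: [-0.706, -0.028, 0.707, -0.027]
contact_force: [-0.7, 1.2, -5.0]
opening: 0.365
```

>>> drive_tool([
  [[0,0,0],[0.05,0,0],3],
  [[0,0,0],[0.05,0,0],3],
  [[0,0,0],[0.03,0,0],3],
  [[0,0,0],[0,0,0],3],
])

```text
clock: 10.2
tool_pos: [0.5092, 0.2879, 0.0758]
eef_rot: [-0.706, -0.028, 0.707, -0.027]
contact_force: [-3.1, -0.6, 6.2]
opening: 0.365
```

The upward force at z = 0.0758 matches the predicted seated height of 0.0757, so the tray is seated. Releasing and lifting.

>>> drive_tool([
  [[0,0,0],[0,0,0],4],
  [[0,0,0],[0,0,0],5],
  [[0,0,0],[0,0,0],6],
  [[0,0,0],[0,0,0],6],
  [[0,0,0],[0,0,0],6],
  [[0,0,0],[-1,0,0],6],
  [[0,0,0],[-2,0,0],6],
  [[0,0,0],[-3,0,0],6],
  [[0,0,0],[-3,0,0],6],
  [[0,0,0],[-3,0,0],6],
  [[0,0,0],[-3,0,0],6],
  [[0,0,0],[0,0,0],6],
])

```text
clock: 11.2
tool_pos: [0.5125, 0.2895, 0.231]
eef_rot: [0.71, 0.029, -0.703, 0.025]
contact_force: [0.7, 1.0, 0.7]
opening: 0.676
```

Run:
```python
from h import *
s=snap("wrist","w6.png");st=s["st"]
print(st["tool_pos"],st["q"].round(2))
t=snap("top");w=snap("side","side2.png"); c=w["color"][:,:,::-1]
A=cv2.resize(s["color"][:,:,::-1][60:360,200:420],(440,600)); B=cv2.resize(c[125:195,255:345],(360,280),interpolation=cv2.INTER_CUBIC); C=cv2.resize(t["color"][:,:,::-1][180:240,185:260],(360,288),interpolation=cv2.INTER_CUBIC)
o=np.zeros((600,800,3),np.uint8);o[:,:440]=A;o[:280,440:]=B;o[300:588,440:]=C;cv2.imwrite("pics/chk.png",o)
for p in [(.508,.287,.092)]: print(proj(s,p))
```

```text
[0.51246504 0.28947164 0.23098178] [-0.63  0.66  0.06  1.72 -0.06  0.76 -2.03]
[315.26582087 199.79205242]
```

View pics/chk.png

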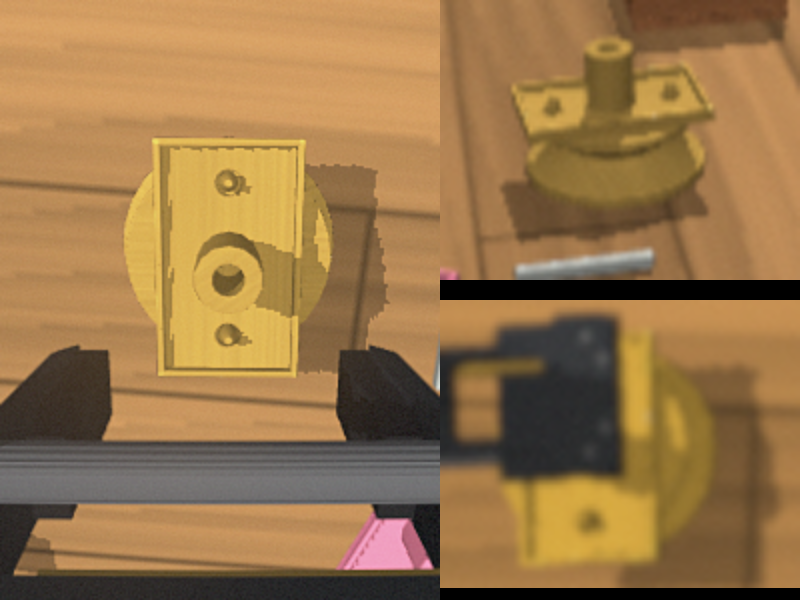

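The tray is seated with pegs up through both holes. The cup mouth is at wrist (314.5,199.5), against (315.3,199.8) predicted for (0.508,0.287). Next is the finial, keeping the same yaw.

>>> drive_tool([
  [[0,0,0],[-0.2,2.47,0.47],6],
  [[0,0,0],[-0.2,2.47,0.47],6],
  [[0,0,0],[-0.2,2.47,0.47],6],
  [[0,0,0],[-0.2,2.47,0.47],6],
  [[0,0,0],[-0.2,2.47,0.47],6],
  [[0,0,0],[-0.2,2.47,0.47],6],
  [[0,0,0],[-0.2,2.47,0.47],6],
  [[0,0,0],[-0.2,2.47,0.47],6],
  [[0,0,0],[-0.2,2.47,0.47],6],
  [[0,0,0],[-0.2,2.47,0.47],6],
  [[0,0,0],[0,2.47,0.47],6],
  [[0,0,0],[0,2.47,0.47],6],
])

```text
clock: 12.35
tool_pos: [0.4748, -0.0131, 0.2434]
eef_rot: [-0.705, -0.028, 0.708, -0.028]
contact_force: [0.8, -0.1, 0.5]
opening: 0.681
```

>>> drive_tool([
  [[0,0,0],[0,2.47,0.47],6],
  [[0,0,0],[0,2.47,0.47],6],
  [[0,0,0],[0,2.47,0.47],6],
  [[0,0,0],[0,2.47,0.47],6],
  [[0,0,0],[0,2.47,0.47],6],
  [[0,0,0],[0,2.47,0.47],6],
  [[0,0,0],[0,2.47,0.47],6],
  [[0,0,0],[0,2.47,0.47],6],
  [[0,0,0],[0,2.47,0.47],6],
  [[0,0,0],[0,2.47,0.47],6],
  [[0,0,0],[0,2.47,0.47],6],
  [[0,0,0],[0,0,0],6],
])

```text
clock: 13.35
tool_pos: [0.4431, -0.2925, 0.2432]
eef_rot: [-0.705, -0.024, 0.708, -0.026]
contact_force: [-0.4, -1.0, -0.6]
opening: 0.681
```

Run:
```python
from h import *
s=snap("wrist","w7.png");st=s["st"]
print(st["tool_pos"],R.from_quat(st["eef_rot"]).as_matrix().round(4))
print("pred",proj(s,[.488,-.312,.156]),proj(s,[.488,-.312,.107]),proj(s,[.488,-.312,.045]))
c=s["color"][:,:,::-1];hsv=cv2.cvtColor(c,cv2.COLOR_BGR2HSV); m=cv2.inRange(hsv,(18,120,50),(34,255,255))
for k in cv2.findContours(m,cv2.RETR_EXTERNAL,cv2.CHAIN_APPROX_NONE)[0]:
    if cv2.contourArea(k)>100: print(cv2.boundingRect(k),cv2.contourArea(k),cv2.minAreaRect(k))
w=snap("side");b=cv2.cvtColor(w["color"],cv2.COLOR_RGB2HSV);mb=cv2.inRange(b,(18,120,40),(34,255,255))[250:330,300:360]
k=max(cv2.findContours(mb,cv2.RETR_EXTERNAL,cv2.CHAIN_APPROX_NONE)[0],key=cv2.contourArea);x,y,ww,hh=cv2.boundingRect(k);print("side",x+300,y+250,ww,hh)
print(plane(w,x+300+ww/2,y+250,.156))
```

```text
[ 0.44313325 -0.29252633  0.2432471 ] [[-0.0035  0.0698 -0.9976]
 [-0.0027 -0.9976 -0.0698]
 [-1.      0.0025  0.0037]]
pred [342.82810867 152.05515458] [337.17526162 146.46788687] [332.36346027 141.71601667]
(219, 334, 357, 14) 1299.0 ((396.9886779785156, 343.6278991699219), (9.148775100708008, 356.0168762207031), 88.24659729003906)
(442, 266, 30, 60) 808.5 ((457.4931335449219, 295.4419860839844), (60.23166275024414, 26.931907653808594), 83.2901611328125)
(152, 266, 30, 60) 771.5 ((165.87185668945312, 295.37109375), (26.11571502685547, 60.20808029174805), 6.519801616668701)
(174, 139, 32, 30) 666.5 ((189.4000244140625, 153.3000030517578), (29.516094207763672, 29.96331024169922), 63.43495178222656)
(335, 136, 32, 31) 743.5 ((350.5, 151.0), (30.0, 31.0), 90.0)
(591, 0, 49, 7) 197.5 ((615.0, 3.0), (6.0, 48.0), 90.0)
side 324 257 15 56
[ 0.48954261 -0.3227448   0.156     ]
```

Run:
```python
from h import *
s=snap("wrist");st=s["st"]
for z in (.13,.138): print(plane(s,350.5,151,z))
p=plane(s,350.5,151,.136); print(totool(st,[p[0],p[1],.115]))
c=s["color"][:,:,::-1]; print(c[150,350],c[165,353])
g=c[126:180,320:385]; hsv=cv2.cvtColor(g,cv2.COLOR_BGR2HSV)
cs=cv2.HoughCircles(cv2.resize(cv2.inRange(hsv,(18,120,50),(34,255,255)),None,fx=4,fy=4),cv2.HOUGH_GRADIENT,1,50,param1=100,param2=8,minRadius=45,maxRadius=75)
print(None if cs is None else cs[0]/4+[320,126,0])
```

```text
[ 0.48841048 -0.3150452   0.13      ]
[ 0.48910725 -0.31397555  0.138     ]
[12.80426537  3.05477852 -4.2702191 ]
[ 74 153 194] [ 59 121 152]
[[360.125      154.625       14.60000038]]
```

>>> drive_tool([
  [[0,0,0],[1.3,1.0,-0.8],6],
  [[0,0,0],[1.3,1.0,-0.8],6],
  [[0,0,0],[1.4,1.0,-0.7],6],
  [[0,0,0],[0,0,0],6],
  [[0,0,0],[0,0,0],6],
])

```text
clock: 13.92
tool_pos: [0.4706, -0.3132, 0.2036]
eef_rot: [-0.706, -0.029, 0.708, -0.027]
contact_force: [-0.1, 0.2, -0.4]
opening: 0.682
```

Run:
```python
from h import *
s=snap("wrist","w8.png");st=s["st"]
print(st["tool_pos"],R.from_quat(st["eef_rot"]).as_matrix().round(4))
print("pred bud top",proj(s,[.4889,-.3142,.138]),"tip",proj(s,[.4889,-.3142,.156]),"shaft at block",proj(s,[.4889,-.3142,.045]))
c=s["color"][:,:,::-1];hsv=cv2.cvtColor(c,cv2.COLOR_BGR2HSV); m=cv2.inRange(hsv,(18,110,40),(34,255,255))
for k in cv2.findContours(m,cv2.RETR_EXTERNAL,cv2.CHAIN_APPROX_NONE)[0]:
    if cv2.contourArea(k)>100:
        print(cv2.boundingRect(k),cv2.contourArea(k),cv2.minEnclosingCircle(k))
cv2.imwrite("pics/w8z.png",cv2.resize(c[60:300,180:500],None,fx=2.4,fy=2.4,interpolation=cv2.INTER_CUBIC))
```

```text
[ 0.47058729 -0.31315546  0.2036262 ] [[-0.003   0.0794 -0.9968]
 [ 0.0022 -0.9968 -0.0794]
 [-1.     -0.0024  0.0028]]
pred bud top [316.33123166 192.38065964] tip [316.69577384 199.00055748] shaft at block [315.1294005  170.58582811]
(219, 334, 357, 15) 1317.0 ((397.0, 343.5), 178.01766967773438)
(442, 266, 30, 60) 823.5 ((456.5, 295.5), 30.438562393188477)
(152, 266, 30, 60) 743.5 ((164.5, 295.5), 30.00843048095703)
(310, 166, 34, 47) 1088.5 ((325.0672302246094, 189.3361358642578), 23.427616119384766)
(143, 164, 35, 32) 797.5 ((160.0, 178.5), 17.066146850585938)
(581, 0, 59, 25) 980.0 ((610.0, 12.0), 31.384809494018555)
```

The new blob column is 327 against a predicted 316, so I'm checking by eye before gripping. This is my 12th and last view.

View pics/w8z.png

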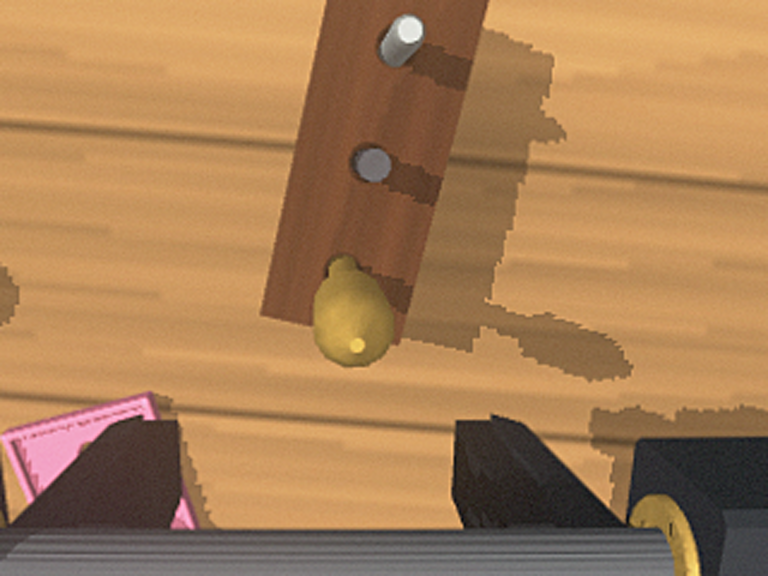

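Run:
```python
from h import *
s=snap("wrist");st=s["st"];c=s["color"][:,:,::-1];hsv=cv2.cvtColor(c,cv2.COLOR_BGR2HSV); m=cv2.inRange(hsv,(18,110,40),(34,255,255))
for v in range(164,216,3):
    x=np.flatnonzero(m[v,300:360])+300; print(v,x.min() if len(x) else None,x.max() if len(x) else None,len(x))
for u,v,z in [(327,195,.138),(327,195,.125)]: print(plane(s,u,v,z),totool(st,plane(s,u,v,z)))
```

```text
164 None None 0
167 319 326 8
170 317 327 11
173 317 329 13
176 315 335 21
179 313 337 25
182 311 339 29
185 311 340 30
188 311 341 31
191 310 342 33
194 311 343 33
197 310 343 34
200 310 343 34
203 312 341 30
206 314 340 27
209 316 336 21
212 323 331 7
215 None None 0
[ 0.48760964 -0.3218592   0.138     ] [ 6.63306694  1.00313174 -1.63237498]
[ 0.48448378 -0.32277389  0.125     ] [ 7.93352804  1.07161744 -1.31585068]
```

This is the finial, the only bud-topped rod, with two short steel punches beside it in the block. Its tip is at full-image (328.7,203.7), and the shaft enters the block near (322,171).

Run:
```python
from h import *
s=snap("wrist");st=s["st"]
t=plane(s,328.75,203.75,.1555);b=plane(s,322,173,.05)
print(t,totool(st,t),b,totool(st,b))
```

```text
[ 0.48617694 -0.32259004  0.1555    ] [ 4.93461188  1.03274645 -1.47267551] [ 0.48810209 -0.32153425  0.05      ] [15.48448332  0.95316376 -1.68383454]
```

>>> drive_tool([
  [[0,0,0],[0,0.5,-0.8],6],
  [[0,0,0],[0,0.5,-0.8],6],
  [[0,0,0],[2,0,0],6],
  [[0,0,0],[2,0,0],6],
  [[0,0,0],[2,0,0],6],
  [[0,0,0],[1.5,0,0],6],
  [[0,0,0],[1,0,0],6],
  [[0,0,0],[0.3,0,0],6],
  [[0,0,0],[0,0,0],6],
  [[0,0,0],[0,0,0],6],
])

```text
clock: 14.9
tool_pos: [0.488, -0.3239, 0.1174]
eef_rot: [0.707, 0.027, -0.706, 0.028]
contact_force: [-0.3, 0.4, -0.4]
opening: 0.681
```

Run:
```python
from h import *
s=snap("wrist","w9.png");st=s["st"]
print(st["tool_pos"],st["contact_force"],totool(st,[.487,-.322,.115]))
c=s["color"][:,:,::-1];hsv=cv2.cvtColor(c,cv2.COLOR_BGR2HSV); m=cv2.inRange(hsv,(18,110,40),(34,255,255))
for v in range(150,290,8):
    x=np.flatnonzero(m[v,250:400])+250; print(v,x.min() if len(x) else None,x.max() if len(x) else None,len(x))
print(proj(s,[.487,-.322,.1555]))
```

```text
[ 0.48796912 -0.32387085  0.11741717] [-0.32229332  0.40266154 -0.39067678] [ 0.24153349 -0.19423307  0.08218759]
150 None None 0
158 None None 0
166 None None 0
174 None None 0
182 None None 0
190 None None 0
198 None None 0
206 None None 0
214 302 316 15
222 301 317 17
230 300 317 17
238 293 324 32
246 288 329 41
254 286 331 46
262 285 332 48
270 282 333 52
278 281 335 55
286 None None 0
[307.9938202  306.56979234]
```

>>> drive_tool([
  [[0,0,0],[0.2,-0.2,0],6],
  [[0,0,0],[0,0,0],6],
  [[0,0,0],[0,0,0],4],
  [[0,0,0],[0,0,0],3],
  [[0,0,0],[0,0,0],2],
  [[0,0,0],[0,0,0],2],
  [[0,0,0],[0,0,0],2],
  [[0,0,0],[0,0,0],2],
  [[0,0,0],[0,0,0],2],
  [[0,0,0],[0,0,0],2],
], force=30)

```text
clock: 15.78
tool_pos: [0.4874, -0.3218, 0.1145]
eef_rot: [-0.706, -0.027, 0.707, -0.027]
contact_force: [0.2, 0.0, 0.3]
opening: 0.26
```

>>> drive_tool([
  [[0,0,0],[-0.5,0,0],2],
  [[0,0,0],[-1,0,0],2],
  [[0,0,0],[-1.5,0,0],2],
  [[0,0,0],[-2,0,0],2],
  [[0,0,0],[-2,0,0],2],
  [[0,0,0],[-2,0,0],2],
  [[0,0,0],[-2,0,0],2],
  [[0,0,0],[-2,0,0],2],
  [[0,0,0],[0,0,0],2],
  [[0,0,0],[0,0,0],2],
])

```text
clock: 16.62
tool_pos: [0.4878, -0.3219, 0.2457]
eef_rot: [0.707, 0.027, -0.706, 0.028]
contact_force: [-0.5, 0.0, -2.6]
opening: 0.257
```

Run:
```python
from h import *
s=snap("wrist","w10.png");st=s["st"];w=snap("side","side3.png")
print(st["tool_pos"],R.from_quat(st["eef_rot"]).as_matrix().round(4),st["contact_force"],st["opening"]*8.81)
c=s["color"][:,:,::-1];hsv=cv2.cvtColor(c,cv2.COLOR_BGR2HSV); m=cv2.inRange(hsv,(18,110,40),(34,255,255))
for v in range(150,290,6):
    x=np.flatnonzero(m[v,250:400])+250; print(v,x.min() if len(x) else None,x.max() if len(x) else None,len(x))
```

```text
[ 0.48780239 -0.32193099  0.24568744] [[ 0.0015  0.0777 -0.997 ]
 [-0.0013 -0.997  -0.0777]
 [-1.      0.0014 -0.0014]] [-0.53284898  0.01377855 -2.55938874] 2.268065654101602
150 None None 0
156 None None 0
162 None None 0
168 None None 0
174 None None 0
180 None None 0
186 None None 0
192 None None 0
198 312 312 1
204 305 318 14
210 305 319 15
216 304 319 16
222 304 320 17
228 303 321 19
234 302 321 20
240 294 328 35
246 292 332 41
252 289 334 46
258 288 335 45
264 286 336 51
270 285 388 63
276 284 389 68
282 384 391 8
288 385 392 8
```

Run:
```python
from h import *
s=snap("wrist");st=s["st"];RT=R.from_quat(st["eef_rot"])
W=lambda p:RT.apply(np.array(p))+st["tool_pos"]
for z in (-.006,-.0045,0): print(z,proj(s,W([.1045,0,z])),proj(s,W([.0945,0,z])))
def tp(u,v,x):
    o,d=ray(s,u,v);o=RT.inv().apply(o-st["tool_pos"]);d=RT.inv().apply(d);return (o+d*(x-o[0])/d[0])*100
print("foot front edge",tp(312,198.5,.1045),"col at foot",tp(311.8,207,.1045), "axis near bud bottom",tp(311.5,234,.0075+.02), tp(310.5,276,0))
print("cup target delta",totool(st,[.5081,.2877,st["tool_pos"][2]]))
```

```text
-0.006 [312.32279323 196.21843055] [312.35074405 199.26573313]
-0.0045 [312.32138957 197.98871446] [312.34923417 201.10315085]
0 [312.3171923  203.26670589] [312.34471994 206.57972186]
foot front edge [10.45       -0.02641497 -0.40658598] col at foot [10.45       -0.042637    0.32086531] axis near bud bottom [ 2.75       -0.06415994 -0.26257019] [ 0.         -0.11284412  0.9164392 ]
cup target delta [ 5.41318695e-02 -6.05404459e+01 -6.87310893e+00]
```

>>> drive_tool([
  [[0,0,0],[0,-1,-0.1],2],
  [[0,0,0],[0,-2,-0.2],2],
  [[0,0,0],[0,-2.6,-0.3],2],
  [[0,0,0],[0,-2.6,-0.3],2],
  [[0,0,0],[0,-2.6,-0.3],2],
  [[0,0,0],[0,-2.6,-0.3],2],
  [[0,0,0],[0,-2.6,-0.3],2],
  [[0,0,0],[0,-2.6,-0.3],2],
  [[0,0,0],[0,-2.6,-0.3],2],
  [[0,0,0],[0,-2.6,-0.3],2],
  [[0,0,0],[0,-2.6,-0.3],2],
  [[0,0,0],[0,-2.6,-0.3],2],
])

```text
clock: 17.77
tool_pos: [0.4968, -0.0279, 0.2437]
eef_rot: [-0.706, -0.028, 0.707, -0.028]
contact_force: [-1.0, -0.1, -2.4]
opening: 0.259
```

>>> drive_tool([
  [[0,0,0],[0,-2.6,-0.3],2],
  [[0,0,0],[0,-2.6,-0.3],2],
  [[0,0,0],[0,-2.6,-0.3],2],
  [[0,0,0],[0,-2.6,-0.3],2],
  [[0,0,0],[0,-2.6,-0.3],2],
  [[0,0,0],[0,-2.6,-0.3],2],
  [[0,0,0],[0,-2.6,-0.3],2],
  [[0,0,0],[0,-2.6,-0.3],2],
  [[0,0,0],[0,-2.6,-0.3],2],
  [[0,0,0],[0,-2.6,-0.3],2],
  [[0,0,0],[0,-2,-0.3],2],
  [[0,0,0],[0,-1.1,-0.2],2],
])

```text
clock: 18.77
tool_pos: [0.5083, 0.2669, 0.2435]
eef_rot: [-0.706, -0.03, 0.707, -0.029]
contact_force: [0.7, 0.7, -1.3]
opening: 0.259
```

>>> drive_tool([
  [[0,0,0],[0,-1,0],2],
  [[0,0,0],[0,0,0],2],
  [[0,0,0],[0,0,0],2],
  [[0,0,0],[0,0,0],2],
])

```text
clock: 19.1
tool_pos: [0.5094, 0.2708, 0.2443]
eef_rot: [-0.706, -0.026, 0.707, -0.027]
contact_force: [-0.1, 0.1, -2.5]
opening: 0.262
```

Run:
```python
from h import *
s=snap("wrist","w11.png");st=s["st"];RT=R.from_quat(st["eef_rot"])
print(st["tool_pos"],RT.as_matrix().round(4),totool(st,[.5088,.2878,.200]),st["q"].round(2),st["contact_force"])
print("cup mouth pred",proj(s,[.5081,.2877,.092]),"foot",proj(s,RT.apply([.1045,0,.001])+st["tool_pos"]))
g=cv2.cvtColor(s["color"],cv2.COLOR_RGB2HSV)
for v in range(170,285,5): print(v,''.join('#' if x<90 else '+' if x<150 else '-' if x<200 else '.' for x in g[v,280:346,2]))
```

```text
[0.50937711 0.27077432 0.24430175] [[-0.0012  0.0755 -0.9971]
 [-0.0018 -0.9971 -0.0755]
 [-1.      0.0017  0.0013]] [ 4.42713989 -1.70968916 -0.076911  ] [-0.6   0.63  0.06  1.73 -0.05  0.79 -2.02] [-0.08265184  0.08928308 -2.52535716]
cup mouth pred [294.62317202 190.23217848] foot [312.3147413  204.43103886]
170 ........-+++++++++++++++-..........................-------.......-
175 ...--+--...........--+++++++++---------............---------.....-
180 -..........................-+++----------------++..---------......
185 ........-+----------.........-++--------------------------------.-
190 ......-+++++++++++++++.........----------------+---+--------------
195 .......-++++++++++---.........-----------------+---+------------++
200 ...........................--+++++++++---------+---+---------+++++
205 ......................-..-----++++++++++-------+---+-------+++++++
210 .........................-+--+++++++++++.......-...----+++++++++++
215 ...........------+++++..-----+++++++++++-......-...+++++++++++++++
220 ...........-+-....-++++----++++++++++++++......-..-+++++++++++++++
225 .......................----++++++++++++++.........-+++++++++++++++
230 .......................--+-+++++++++++++++........-+++++++++++++++
235 ##########------------++--+-+++++++++++++++---+...+++++###########
240 ##########---------------+++++++++++++++++++++++++---.############
245 ##########.-++#-------+--++++++++++++++++++++++++++++.############
250 ##########+++------------++++++++++++++++++++++++++++++###########
255 #########+++-----+#-+++++++++++++++++++++++++++++++++++###########
260 ########++++++++++++++++++++++++++++++++++++++++++++++++##########
265 #######++++++++++++++++++++++++++++++++++++++++++++++++++#########
270 ######++++++++++++++++++++++++++++++++++++++++++++++++++++########
275 #####++++++++++++++++++++++++++++++++++++++++++++++++++++++#######
280 ##############+#++##+++++++#++++++++++++++++++++++++++++##########
```

The bore is seen at about (294,191.5) against a predicted (294.6,190.2), so the target holds. Shifting over the cup and lowering to just above the mouth.

>>> drive_tool([
  [[0,0,0],[0,-0.9,0],2],
  [[0,0,0],[0,-0.8,0],2],
  [[0,0,0],[1,0,0],2],
  [[0,0,0],[1,0,0],2],
  [[0,0,0],[1,0,0],2],
  [[0,0,0],[0.8,0,0],2],
  [[0,0,0],[0.5,0,0],2],
  [[0,0,0],[0,0,0],2],
  [[0,0,0],[0,0,0],2],
  [[0,0,0],[0,0,0],2],
])

```text
clock: 19.98
tool_pos: [0.5083, 0.2898, 0.2017]
eef_rot: [0.707, 0.028, -0.707, 0.027]
contact_force: [0.2, -0.3, -1.9]
opening: 0.26
```

Run:
```python
from h import *
s=snap("wrist","w12.png");st=s["st"];RT=R.from_quat(st["eef_rot"])
print(st["tool_pos"],RT.as_matrix().round(4),totool(st,[.5088,.2878,.1545]),st["contact_force"])
print("cup mouth pred",proj(s,[.5081,.2877,.092]),"foot",proj(s,RT.apply([.1045,0,.001])+st["tool_pos"]))
g=cv2.cvtColor(s["color"],cv2.COLOR_RGB2HSV)
for v in range(160,240,3): print(v,''.join('#' if x<90 else '+' if x<150 else '-' if x<200 else '.' for x in g[v,270:356,2]))
```

```text
[0.50833904 0.28977217 0.20172986] [[-0.00e+00  7.74e-02 -9.97e-01]
 [ 3.00e-04 -9.97e-01 -7.74e-02]
 [-1.00e+00 -3.00e-04 -0.00e+00]] [ 4.72292365  0.20166611 -0.03059594] [ 0.19420499 -0.25498294 -1.87202258]
cup mouth pred [314.77063778 202.09401816] foot [312.31599499 204.4324165 ]
160 ..-...-+--.--....................................................................-...-
163 ..-....+-----....................................................................-...-
166 ..-...-+-----....................................................................-...-
169 .......+-----...................................................................-....-
172 .......+----....................................................................-....+
175 .......+----.............................---++..................................-....-
178 .......+----......................-+++++++++++++++++++..........................-....-
181 .......+----..................--+----+++++++++++++++++++++------................-...--
184 .......+----.................-----+-++--........--++++++++++----------..........+
[... 943 characters left out ...]
...........----+++++++++++++..............--------------+---+--
220 ........+----.....................----+++++++++++++.....................------++---+--
223 ........+---......................---+++++++++++++#...........................-....---
226 -----...+---.....................-----+++++++++++++-..........................-....+++
229 -----...+---.....................---+++++++++++++++-..........................-...-+++
232 ----+...-+--.--..................-+#++++++++++++++++--........................---.-+++
235 #####+#############+............-+++++++++++++++++++-----.......-#####################
238 ####################........-------+++++++++++++++++++++++......+#####################
```

The bore centre is at column ~314.5 and the shaft at ~312.5, so I'll shift +0.17 cm in y and insert.

>>> drive_tool([
  [[0,0,0],[0,0.17,0],2],
  [[0,0,0],[0,0,0],2],
  [[0,0,0],[0.3,0,0],2],
  [[0,0,0],[0.3,0,0],2],
  [[0,0,0],[0.2,0,0],2],
  [[0,0,0],[0.2,0,0],2],
  [[0,0,0],[0.2,0,0],2],
  [[0,0,0],[0.2,0,0],2],
  [[0,0,0],[0.1,0,0],2],
  [[0,0,0],[0,0,0],2],
])

```text
clock: 20.87
tool_pos: [0.5079, 0.288, 0.1862]
eef_rot: [-0.706, -0.027, 0.707, -0.028]
contact_force: [0.1, -0.3, -2.2]
opening: 0.261
```

The foot is about 10 mm inside the cup with no contact force. Continuing.

>>> drive_tool([
  [[0,0,0],[0.3,0,0],2],
  [[0,0,0],[0.3,0,0],2],
  [[0,0,0],[0.3,0,0],2],
  [[0,0,0],[0.3,0,0],2],
  [[0,0,0],[0.3,0,0],2],
  [[0,0,0],[0.3,0,0],2],
  [[0,0,0],[0.3,0,0],2],
  [[0,0,0],[0.3,0,0],2],
  [[0,0,0],[0.2,0,0],2],
  [[0,0,0],[0.1,0,0],2],
  [[0,0,0],[0.1,0,0],2],
  [[0,0,0],[0,0,0],2],
])

```text
clock: 21.87
tool_pos: [0.508, 0.288, 0.1583]
eef_rot: [-0.706, -0.027, 0.707, -0.028]
contact_force: [0.1, 0.0, -2.0]
opening: 0.262
```

>>> drive_tool([
  [[0,0,0],[0.1,0,0],2],
  [[0,0,0],[0.08,0,0],2],
  [[0,0,0],[0,0,0],2],
])

```text
clock: 22.12
tool_pos: [0.5081, 0.288, 0.1566]
eef_rot: [-0.706, -0.027, 0.707, -0.028]
contact_force: [0.5, -0.4, -2.2]
opening: 0.265
```

>>> drive_tool([
  [[0,0,0],[0.08,0,0],2],
  [[0,0,0],[0.08,0,0],2],
  [[0,0,0],[0.05,0,0],2],
  [[0,0,0],[0,0,0],2],
])

```text
clock: 22.45
tool_pos: [0.5081, 0.2881, 0.1546]
eef_rot: [-0.706, -0.028, 0.707, -0.027]
contact_force: [-0.3, -0.4, -2.4]
opening: 0.26
```

>>> drive_tool([
  [[0,0,0],[0.05,0,0],2],
  [[0,0,0],[0.05,0,0],2],
  [[0,0,0],[0.05,0,0],2],
  [[0,0,0],[0,0,0],2],
])

```text
clock: 22.78
tool_pos: [0.5092, 0.2883, 0.1544]
eef_rot: [0.707, 0.028, -0.706, 0.027]
contact_force: [-0.4, -0.2, 7.0]
opening: 0.262
```

Contact is at z = 0.1544 (predicted 0.1545), so the finial is on the cup floor. Releasing and rising straight up.

>>> drive_tool([
  [[0,0,0],[0,0,0],3],
  [[0,0,0],[0,0,0],4],
  [[0,0,0],[0,0,0],5],
  [[0,0,0],[0,0,0],6],
  [[0,0,0],[0,0,0],6],
  [[0,0,0],[0,0,0],6],
  [[0,0,0],[-1,0,0],6],
  [[0,0,0],[-2,0,0],6],
  [[0,0,0],[-3,0,0],6],
  [[0,0,0],[-3,0,0],6],
  [[0,0,0],[-3,0,0],6],
  [[0,0,0],[0,0,0],6],
])

```text
clock: 23.78
tool_pos: [0.5113, 0.2896, 0.2797]
eef_rot: [0.71, 0.029, -0.703, 0.025]
contact_force: [0.5, 0.0, -0.3]
opening: 0.682
```

Run:
```python
from h import *
s=snap("wrist","w13.png");st=s["st"];w=snap("side","side4.png");s0=cv2.imread("pics/side.png")
print(st["tool_pos"],st["contact_force"],st["opening"])
P=[(.5081,.2878,.196),(.5081,.2878,.1625),(.5081,.2878,.092),(.5081,.2878,.05)]
for n,x in (("wrist",s),("side",w)):
    print(n,[proj(x,p).round(1).tolist() for p in P])
    h=cv2.cvtColor(x["color"],cv2.COLOR_RGB2HSV);m=cv2.inRange(h,(18,110,40),(34,255,255))
    u=int(proj(x,P[1])[0]); lo,hi=(140,300) if n=="wrist" else (80,175)
    for v in range(lo,hi,6 if n=="wrist" else 4):
        print(v,''.join('#' if q else '.' for q in m[v,u-30:u+30]))
d=cv2.absdiff(w["color"][:,:,::-1],s0).max(2)>50
k=cv2.findContours(cv2.morphologyEx(d.astype(np.uint8),cv2.MORPH_OPEN,np.ones((3,3))),cv2.RETR_EXTERNAL,cv2.CHAIN_APPROX_NONE)[0]
print([cv2.boundingRect(q) for q in k if cv2.contourArea(q)>25])
```

```text
[0.51129176 0.28960615 0.27971643] [ 0.4754431   0.00814113 -0.32909404] 0.6816081566797795
wrist [[315.0, 215.7], [314.8, 204.4], [314.5, 187.9], [314.4, 181.0]]
140 ############################################################
146 ############################################################
152 ############################################################
158 ############################################################
164 ############################################################
170 ############################################################
176 ############################################################
182 ############################################################
188 ############################################################
194 ############################################################
200 ############################################################
206 ############################################################
212 ############################################################
218 ############################################################
224 #######################
[... 2200 characters left out ...]
##########################################....
164 .............############################################...
168 .............###########################################....
172 ...............#####################################........
[(184, 388, 20, 12), (8, 387, 13, 13), (192, 323, 15, 59), (206, 308, 73, 85), (213, 293, 22, 28), (250, 277, 23, 31), (41, 273, 10, 8), (44, 265, 22, 15), (46, 251, 60, 18), (273, 240, 24, 34), (49, 226, 151, 174), (302, 221, 16, 15), (233, 210, 56, 76), (10, 191, 38, 73), (271, 171, 9, 14), (285, 140, 30, 21), (83, 116, 56, 127), (9, 97, 10, 5), (78, 96, 26, 11), (79, 66, 33, 23), (292, 63, 10, 14), (110, 36, 9, 21), (286, 16, 12, 15), (275, 5, 30, 7)]
```

Side view: the tip is at row ~99 (predicted 99.5). The rod follows the predicted column from 294 to 297, so it is upright and fully down, and the gripper is clear of it. Handing in.

```bash
python3 -c "
from plant import r
print(r.finish_job())"
```

```text
the job is handed in; nothing more can be done
None
```

I seated the brass tray on both pegs and released it. Then I stood the finial in its cup, backed the gripper clear and handed the job in at about 24 s. No verdict was reported.

**Tray:** It made contact at TCP height 0.0758 m against a predicted 0.0757 m. The picture taken after release shows both pegs up through the holes.

**Finial:** It touched the cup floor at TCP height 0.1544 m against a predicted 0.1545 m. In the last side picture, its tip is at row 99 to 100 against a predicted 99.5, and the rod is upright.

**Checks that disagreed or were weak:**
- My first wrist fix on the finial was about 8 mm off the side view. I measured it again closer in before gripping, and the second fix agreed with the side view to within about 3 mm.
- The last wrist colour mask was useless, since it marked the whole area as brass. The final check therefore rests on the side view and the contact heights.
- I checked the bystanders only with a rough before-and-after image difference. It showed no change around the block and punches, but I did not check the others one by one. I felt no unexpected contact on the way.

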